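Feel the bin's door gaps with the feeler blade

TASK

First slide the blue bin's lid door fully shut. Then take the green-handled feeler blade out of the red stopper and try it in the two gaps at the ends of the door: one is clear, the other jams on grit a short way in. Leave the blade pushed fully home in the clear gap and let go, without disturbing the other things on the shelf.

Things in the scene. Friction and masses are not known exactly. Their poses are not given: they have to be found in the camera images.
- blade: loose feeler blade, 70 g. Origin: centre of the handle's underside (the shoulder). Green handle 30 (x) x 16 (y) mm, z from 0 to 46 mm; steel blade below, 20 (x) x 4 (y) mm, 42 mm long, its last 7 mm stepped in to 14 x 2.4 mm. A half turn about z changes nothing. It starts upright in the red stopper, shoulder resting on the stopper's top.
- blade_tip (a point): end of the steel blade, 42 mm below the blade's origin; axes as the blade's
- stopper: fixed red hard-silicone stopper that serves as the blade's stand: base disc 90 mm across and 6 high, above it a block 60 (x) x 50 (y) mm to a height of 50 mm, with a slot 25 (x) x 7.5 (y) x 44 mm deep in its top; origin at the centre of its underside
- deck: sloping top of the fixed blue bin (bin 250 along y, 200 across, 70 high on its low side, 185 on its high side). Origin: centre of the top face, 130 mm up. z points out of the deck and leans 30 degrees from vertical towards the low side (the robot's right); x points up the slope; y is level, along the door's slide, towards the robot. White rails, 8 wide, 10 high, run along y at x = -64 and +64 mm.
- gap_near (a point): gap nearer to the robot (deck's +y end): centre of its mouth, flush with the deck, in a flush grey metal guide block 44 (x) x 30 (y) mm. A slot 26 (x) x 7.5 (y) mm running in along -z for 48 mm; axes as the deck's. If clear, the blade goes in until its shoulder rests on the block; if gritted, its tip stops hard about 16 mm in. The open door covers this gap.
- gap_far (a point): gap farther from the robot (deck's -y end), the same, 140 mm from the near one; same axes. One of the two gaps is gritted, at random; it can hardly be seen, only felt.
- door (a joint): opening of the bin's lid door in m: 0 fully shut (door midway between the gaps), up to 0.07; it grows as the door slides along the deck's +y, over the near gap; it shuts away from the robot. Stiff slide, about 1.5 N, stays where it is left.
- door_grip (a point): on the door's white grip, a fin 44 (x) x 12 (y) mm, standing from 7 to 43 mm above the deck at the door's centre; this point is 32 mm above the deck. Door panel 118 (x) x 84 (y) mm, its top 7 mm above the deck. Axes as the gaps'.
- dustpan: bystander, loose: yellow plastic dustpan, pan 200 x 200 mm, 45 high, with a 110 mm handle; origin at its underside
- hook: bystander, loose: S-shaped bucket hook of 8 mm steel bar, about 110 x 90 mm, lying flat; origin at its underside
- pin_a: bystander, loose: white clothespin, 75 x 11 x 19 mm, lying; origin at its underside
- pin_b: bystander, loose: white clothespin like the other; origin at its underside
- dish: bystander, loose: white ceramic dish, 130 mm across, 35 high; origin at its underside
- plug: bystander, loose: small grey silicone sink plug, 54 mm across, 32 high; origin at its underside
- brush: bystander, loose: scrubbing brush, lying; origin at its underside
- detergent: bystander, loose: green detergent bottle, 70 mm across, 190 high; origin at its underside

How it is judged (in metres and radians):
On the way, in this order (a step that is already met when the one before it is completed fails the run):
1. the lid door is fully shut (within 5 mm) (value of joint door below 0.005 m), for 0.2 s.
2. the blade's tip is at least 10 mm inside one of the gaps (((x of blade_tip in the frame of gap_near between -0.01 and 0.01 m and y of blade_tip in the frame of gap_near between -0.005 and 0.005 m and z of blade_tip in the frame of gap_near below -0.01 m) or (x of blade_tip in the frame of gap_far between -0.01 and 0.01 m and y of blade_tip in the frame of gap_far between -0.005 and 0.005 m and z of blade_tip in the frame of gap_far below -0.01 m))), for 0.1 s.
At the end, for the whole second after the job is handed in: The lid door is shut within 5 mm; the blade stands released and at rest in the clear gap, its shoulder within 5 mm of the guide block's face, within 6 mm (x) and 4 mm (y) of the gap's centre and 0.12 rad of its axis (value of joint door below 0.005 m and ((x of blade in the frame of gap_near between -0.006 and 0.006 m and y of blade in the frame of gap_near between -0.004 and 0.004 m and z of blade in the frame of gap_near below 0.005 m and angle between the z axis of blade and the z axis of gap_near, either way round below 0.12 rad) or (x of blade in the frame of gap_far between -0.006 and 0.006 m and y of blade in the frame of gap_far between -0.004 and 0.004 m and z of blade in the frame of gap_far below 0.005 m and angle between the z axis of blade and the z axis of gap_far, either way round below 0.12 rad)) and linear speed of blade below 0.02 m/s and contact force between the fingers and blade below 0.1 N); the robot touches nothing.
It fails at once if another thing on the shelf is moved more than 30 mm (distance of any of dustpan, hook, pin_a, pin_b, dish, plug, brush, detergent from where it was at the start of the episode above 0.03 m).
It also fails if it takes over 53 s, if anything falls off the work surface, if the arm or the gripper's body presses on something with over 40 N, if the wrist force passes 120 N, or if a joint passes its speed limit or range.

ROBOT

A 6-joint arm with a two-finger parallel gripper is mounted at the origin on the work surface. World frame = base frame: x ahead of the robot, y to its left, z up, the work surface at z = 0. Lengths are in mm, angles in degrees, forces in N, time in s.
With the tool pointing down it reaches from about 300 to 850 mm from the base axis. Payload 4.2 kg.
Tool frame: the origin (TCP) lies on the centre line of the jaws, within the pads' length; the fingertips stand 14 mm ahead of it and the grasp point (between the pads) lies 5 mm behind it (env.finger_overhang is the z of the fingertips in the tool frame, in mm); z points along the fingers, y is the line along which they close (so a half turn about z gives the same grasp; the last joint's range is limited). The gripper opens to 91 mm and grips with 3 to 60 N. Pads are 32 mm wide; open, the fingers measure 118 mm over their backs; the gripper's body (76 mm by 178 mm) begins 60 mm behind the grasp point.
Start: joints at [69.271, 18.312, 89.639, -0, 72.044, -1.146], TCP at [192.733, 541.752, 227.976] pointing down, gripper open.
Joint ranges: [-177.97, 177.97], [-48.28, 115.42], [12.27, 149.76], [-77.06, 257.06], [2.81, 150.46], [-146.56, 146.56]. Speed limits (degrees/s): [147.25, 147.25, 180, 180, 180, 180].

INTERFACE

Orientations are given as [roll, pitch, yaw] about the fixed x, y, z axes, in that order (R = Rz(yaw) Ry(pitch) Rx(roll)).
In Python, from workcell import sensors, viewer, env gives the robot as it stands. The module is installed in compiled form; this text tells all that it offers.
- The arm moves only by the tool step_arm, never from a script. Its argument "plan" is one flat list of numbers, 6 for each row, row after row: the shift along the tool's x, y, z in cm, then the turn, a rotation vector about the tool's x, y, z in rad. In form: [x, y, z, wx, wy, wz, x, y, z, wx, wy, wz, ...]. A call has 1 to 5 rows; each row shifts and turns the commanded pose from where the row before left it, along the tool's axes as they then stand; what a row does not reach is not made up. A row lasts 1/12 s, in which the tool goes at most 41.7 mm and 7.16 degrees, less where a joint would pass 70% of its speed; a pose out of reach is approached as far as the arm can. A call is refused whole if a number of a shift passes 4.17 or a number of a turn 0.125, either way. A call with a gripper value outside its range is refused whole. "hand" is the finger opening in cm, from 0 to 9.12, set as the call begins (left out, the last holds). The fingers move at their own pace and stop on an object; "newtons" is the grip in N (left out, the last holds). Time passes only in rows, so rows that do not move let the fingers close. It gives the time, the measured TCP pose, the force, the opening and the grip force at its end, in the units of the state.
- sensors.state(): the state, without advancing time (a new reading comes with each control period).
- viewer.grab_frame(name): name is "scene" or "top" or "wrist"; returns a dict with "img" (420x560x3 uint8, red, green, blue), "fx", "fy", "cx", "cy" (pixels), "position" and "attitude" of the camera in the world. Camera axes: x right, y down, z forward; pixel columns grow to the right and rows downward; lengths in mm; the calibration is good to about 2 mm. A picture is of the moment at which its call begins. There is no depth.
- env.job_done(): hands the job in; it is judged then, once.
Trained networks look in a picture, given as the dict that the camera call returned (one of the last four; its "shot" number tells which), for a name from the list of things; names that differ only in an ending like _2 or _b are one class to them, and where a whole thing is asked for, a point or a joint stands for the part that bears it (a point fixed in the world has none). Each returns a list of dicts, best first, with "score" (0 to 1); they miss things now and then, are a little off and sometimes report something else, mostly with a low value. They report only what shows in the picture. A call takes as long as a camera call.
- viewer.boxes_of(name, picture): "location" ([column, row] in pixels, amid what is visible of it).
- viewer.pinpoint(name, picture): "location" ([column, row] in pixels: a listed point, or the origin of a listed thing).
The state is a dict: "time_s": time; "qpos": joint angles; "qvel": joint speeds; "effort": joint torques, N m; "ee_pos": TCP position; "ee_rot": TCP orientation; "force": force on the tool from outside, world axes, zero at the start; "torque": the same for the moment, N m; "gripper_width": finger opening in mm; "gripper_force": force on a finger pad.
Only numpy, scipy, OpenCV 4.12 (cv2) and the standard library are available. Lean on these libraries where they do the work, as an engineer would, in place of code of your own. Each camera call takes 0.05 s, during which the arm holds its last target. There are 200 camera calls.

## Working session

There is one attempt and no reset: what is moved stays moved. The work goes in short steps, Python scripts to look and compute and a tool call to move; the robot and the scene stay as the last step left them, time stands still between calls to the robot, and variables do not carry over. Pictures are saved under pics/ and viewed, at most 13 in all, crops included, and the job is handed in when it is done.

Besides the shell and the picture viewer there is one more tool, called after ">>>" in YAML: its name, and indented under it one key for each argument. step_arm: Moves the arm, as the interface text tells. Its arguments: {"type":"object","properties":{"plan":{"type":"array","items":{"type":"number"}},"hand":{"type":"number"},"newtons":{"type":"number"}},"required":["plan"]}

```bash
mkdir -p pics; cat > h.py <<'E'
import numpy as np,cv2
from scipy.spatial.transform import Rotation as R
from workcell import sensors,viewer,env
def att(a):
    a=np.array(a,float)
    if a.shape==(3,3): return a
    return R.from_euler('xyz',a,degrees=True).as_matrix()
def proj(f,P):
    A=att(f['attitude']); c=(np.atleast_2d(P)-np.array(f['position']))@A
    return np.c_[f['fx']*c[:,0]/c[:,2]+f['cx'],f['fy']*c[:,1]/c[:,2]+f['cy']]
def ray(f,px):
    A=att(f['attitude']); d=A@np.array([(px[0]-f['cx'])/f['fx'],(px[1]-f['cy'])/f['fy'],1]); return np.array(f['position'],float),d/np.linalg.norm(d)
def tri(obs):
    M=np.zeros((3,3));b=np.zeros(3)
    for f,px in obs:
        p,d=ray(f,px);Q=np.eye(3)-np.outer(d,d);M+=Q;b+=Q@p
    x=np.linalg.solve(M,b);return x,[np.round(proj(f,x)[0]-px,1) for f,px in obs]
def save(f,n): cv2.imwrite('pics/'+n+'.png',f['img'][:,:,::-1])
E
python3 - <<'E'
from h import *
fs={n:viewer.grab_frame(n) for n in ['scene','top','wrist']}
for n,f in fs.items():
    save(f,n+'0');print(n,f['position'],f['attitude'],f['fx'],f['shot'])
for t in ['blade','blade_tip','stopper','deck','gap_near','gap_far','door_grip']:
    o=[]
    for n,f in fs.items():
        r=viewer.pinpoint(t,f)[:2];print(t,n,[(np.round(x['location'],1),round(x['score'],2)) for x in r])
        if r and n!='wrist':o.append((f,r[0]['location']))
    if len(o)>1:print('  tri',tri(o))
print(sensors.state())
cv2.imwrite('pics/all.png',cv2.resize(np.hstack([fs['scene']['img'],fs['top']['img']])[:,:,::-1],(800,300)))
E
```

```text
scene [1455.33638791 -434.2049862   908.81376431] [-128.4446785    -0.32549939   66.14310197] 408.13524799301064 1
top [ 351.51560464   13.45511436 1340.91666766] [-171.95023421   -1.20398983  -90.53519409] 466.4225229451567 2
wrist [120.21733795 567.24600067 383.45236335] [1.64115971e+02 5.43112537e-02 7.03921370e+01] 290.1391226543361 3
blade scene [(array([185.6, 250.5]), 0.47)]
blade top [(array([381.6, 212.5]), 0.67), (array([145.6, 158. ]), 0.37)]
blade wrist []
  tri (array([ 533.37454833, -318.84148314,   45.35259705]), [array([-0.1, -0. ]), array([-0.1, -0. ])])
blade_tip scene [(array([189.8, 259.8]), 0.57)]
blade_tip top []
blade_tip wrist []
stopper scene [(array([189.5, 262.6]), 0.65), (array([303.8, 197.2]), 0.58)]
stopper top [(array([377.3, 214.7]), 0.66)]
stopper wrist []
  tri (array([ 534.88588834, -316.50257864,   -5.89854582]), [array([-0.9, -0.1]), array([-1. , -0.3])])
deck scene [(array([317.2, 210.5]), 0.73)]
deck top [(array([231.2, 186.6]), 0.86)]
deck wrist []
  tri (array([594.91643898,  97.00144207, 113.40822241]), [array([ 1. , -0.1]), array([1. , 0.5])
[... 647 characters left out ...]
.1]), array([-2.1, -1. ])])
{'time_s': 1.2, 'qpos': array([ 6.92706646e+01,  1.83117616e+01,  8.96382970e+01, -3.73731785e-04,
        7.20442454e+01, -1.14501588e+00]), 'qvel': array([-0.00574412,  0.07264238, -0.00644297, -0.08408413,  0.06319631,
       -0.0185896 ]), 'effort': array([-3.04203550e-04, -4.12340713e+01, -2.32236332e+01,  7.24607706e-02,
        3.77612561e-02, -3.11998951e-05]), 'ee_pos': array([192.73592598, 541.75658249, 227.98208672]), 'ee_rot': array([1.79994312e+02, 4.69293062e-04, 1.60415796e+02]), 'force': array([-0.70988228,  0.94455383, -0.97540244]), 'torque': array([ 0.01416631, -0.04538006,  0.0120387 ]), 'gripper_force': 0.0, 'gripper_width': 91.56100496897845}
```

View pics/scene0.png

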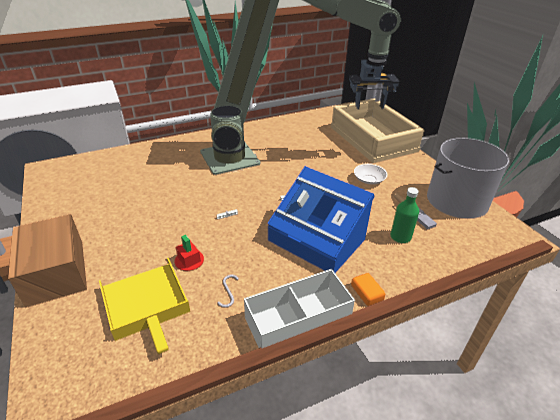

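View pics/top0.png

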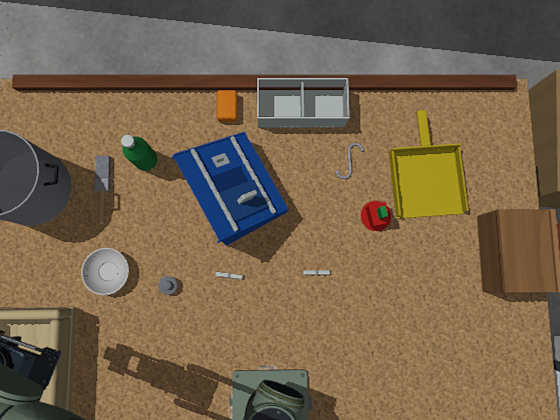

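Scene: the bin's deck is centred near scene (320,215) / top (232,190), with its low side to the right. The far gap shows at scene (339,217) and top (220,160), the fin at scene (303,198). The blade stands in the red stopper at scene (187,245) and top (380,213).

```bash
cat >> h.py <<'E'
from scipy.optimize import least_squares
def deckR(yaw): # direction of deck y level, deg
    a=np.radians(yaw);y=np.array([np.cos(a),np.sin(a),0]);u=np.array([y[1],-y[0],0])
    x=u*np.cos(np.pi/6)+np.array([0,0,.5]);return np.c_[x,y,np.cross(x,y)]
def plan(p,Rt,n=None,p0=None,R0=None):
    s=sensors.state()
    p0=np.array(s['ee_pos']) if p0 is None else p0
    R0=att(s['ee_rot']) if R0 is None else R0
    w=R.from_matrix(R0.T@Rt).as_rotvec();d=p-p0
    m=max(int(np.ceil(max(np.linalg.norm(d)/40,np.linalg.norm(w)/.12))),1);n=n or m
    print('dist',np.round(d,1),'rot',np.round(w,3),'n',n)
    for i in range(n):
        Ri=R0@R.from_rotvec(w*i/n).as_matrix()
        print(*np.round(Ri.T@d/n/10,2),*np.round(w/n,3),sep=',')
def toolR(Rd,flip=False):
    y=Rd[:,1]*(1 if flip else -1);z=-Rd[:,2];return np.c_[np.cross(y,z),y,z]
E
python3 - <<'E'
from h import *
S=viewer.grab_frame('scene');T=viewer.grab_frame('top')
obs=[(T,(0,-70,0),(219.7,160.3)),(S,(0,-70,0),(339,217)),(T,'g',(251,194)),(S,'g',(304,198))]
# rails: fit by deck pinpoint as well
obs+=[(S,(0,0,0),(317.2,210.5)),(T,(0,0,0),(231.2,186.6))]
def f(v):
    Rd=deckR(v[2]);o=[]
    for F,l,px in obs:
        l=(0,v[3],32) if l=='g' else l
        o+=list(proj(F,np.array([v[0],v[1],130])+Rd@np.array(l,float))[0]-px)
    return o
r=least_squares(f,[595,97,-150,60],loss='soft_l1');print(r.x,np.round(r.fun,1))
v=r.x;Rd=deckR(v[2]);c=np.array([v[0],v[1],130])
I=[]
for F in (S,T):
    im=F['img'][:,:,::-1].copy()
    for sx in(-60,-68,60,68):
        a=proj(F,[c+Rd@np.array([sx,y,10.]) for y in(-125,125)]).astype(int);cv2.line(im,tuple(a[0]),tuple(a[1]),(0,255,0),1)
    for l in [(0,-70,0),(0,v[3],32)]:
        a=proj(F,c+Rd@np.array(l,float))[0].astype(int);cv2.circle(im,tuple(a),3,(0,0,255),1)
    a=proj(F,c).mean(0).astype(int);I.append(cv2.resize(im[a[1]-70:a[1]+70,a[0]-90:a[0]+90],None,fx=2.2,fy=2.2))
cv2.imwrite('pics/fit.png',np.hstack(I))
grip=c+Rd@np.array([0,v[3],32.]);Rt=toolR(Rd)
print(grip,R.from_matrix(Rt).as_euler('xyz',degrees=True))
plan(grip+Rd[:,2]*110,Rt)
E
```

```text
[ 603.82832788   92.19178005 -148.19466485   51.58782567] [ 0.1  0.4 -0.2 -0.6 -2.2 -0.2 -2.  -0.1  1.4 -2.3  2.5 -4. ]
[568.4193022   51.40569593 157.71281292] [180.         -30.         121.80533515]
dist [ 404.6 -537.1   25. ] rot [-0.176  0.503  0.658] n 17
-3.3,-2.18,-0.15,-0.01,0.03,0.039
-3.38,-2.05,-0.27,-0.01,0.03,0.039
-3.44,-1.91,-0.39,-0.01,0.03,0.039
-3.5,-1.77,-0.51,-0.01,0.03,0.039
-3.55,-1.63,-0.63,-0.01,0.03,0.039
-3.59,-1.48,-0.76,-0.01,0.03,0.039
-3.62,-1.34,-0.88,-0.01,0.03,0.039
-3.64,-1.19,-1.0,-0.01,0.03,0.039
-3.65,-1.03,-1.12,-0.01,0.03,0.039
-3.66,-0.88,-1.24,-0.01,0.03,0.039
-3.65,-0.73,-1.35,-0.01,0.03,0.039
-3.63,-0.57,-1.47,-0.01,0.03,0.039
-3.61,-0.41,-1.58,-0.01,0.03,0.039
-3.57,-0.26,-1.69,-0.01,0.03,0.039
-3.53,-0.1,-1.8,-0.01,0.03,0.039
-3.47,0.05,-1.9,-0.01,0.03,0.039
-3.41,0.21,-2.0,-0.01,0.03,0.039
```

View pics/fit.png

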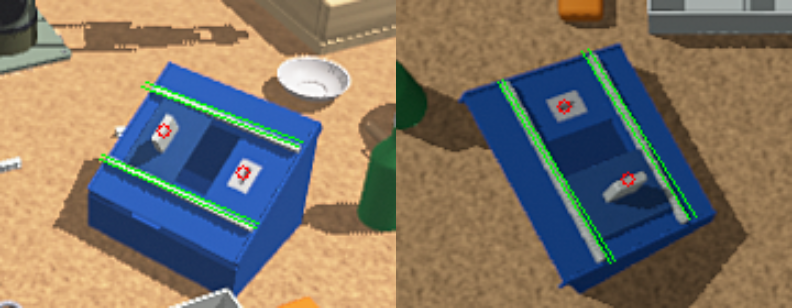

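The fit sits on the rails and gap within a few mm, with the yaw perhaps 2° off. That is good enough to approach.

>>> step_arm:
  plan: [-3.3,-2.18,-1.1,-0.01,0.03,0.039,-3.38,-2.05,-1.2,-0.01,0.03,0.039,-3.44,-1.91,-1.3,-0.01,0.03,0.039,-3.5,-1.77,-1.0,-0.01,0.03,0.039,-3.55,-1.63,-0.63,-0.01,0.03,0.039]
  hand: 5

```text
time_s: 1.72
ee_pos: [313.7, 381.9, 269.6]
ee_rot: [177.8, -8.8, 149.4]
force: [0.6, 0.9, -0.8]
gripper_width: 60.6
gripper_force: 0.0
```

>>> step_arm:
  plan: [-3.59,-1.48,-0.76,-0.01,0.03,0.039,-3.62,-1.34,-0.88,-0.01,0.03,0.039,-3.64,-1.19,-1.0,-0.01,0.03,0.039,-3.65,-1.03,-1.12,-0.01,0.03,0.039,-3.66,-0.88,-1.24,-0.01,0.03,0.039]

```text
time_s: 2.13
ee_pos: [432.3, 223.0, 275.8]
ee_rot: [177.6, -17.9, 138.1]
force: [0.2, 0.9, -0.5]
gripper_width: 50.2
gripper_force: 0.0
```

>>> step_arm:
  plan: [-3.65,-0.73,-1.35,-0.01,0.03,0.039,-3.63,-0.57,-1.47,-0.01,0.03,0.039,-3.61,-0.41,-1.58,-0.01,0.03,0.039,-3.57,-0.26,-1.69,-0.01,0.03,0.039,-3.53,-0.1,-1.8,-0.01,0.03,0.039]

```text
time_s: 2.55
ee_pos: [551.1, 64.5, 282.3]
ee_rot: [179.3, -26.8, 126.3]
force: [1.9, 0.1, -0.2]
gripper_width: 49.6
gripper_force: 0.0
```

```bash
python3 - <<'E'
from h import *
s=sensors.state();print(s['time_s'],s['ee_pos'],s['ee_rot'],s['qpos'])
W=viewer.grab_frame('wrist');save(W,'w1')
for t in ['gap_far','door_grip','deck','gap_near']:
    print(t,[(np.round(x['location'],1),round(x['score'],2)) for x in viewer.pinpoint(t,W)[:2]])
c=np.array([603.8,92.2,130]);Rd=deckR(-148.2)
print(proj(W,[c+Rd@np.array(l,float) for l in [(0,-70,0),(0,51.6,32),(0,0,0),(0,70,0)]]).round(1))
plan(c+Rd@np.array([0,51.6,32+110.]),toolR(Rd))
E
```

```text
2.55 [551.14097781  64.46848512 282.34917042] [179.29563322 -26.84022529 126.29406144] [ -5.98699698  23.33171001  79.09875068  20.11282078  95.49057225
 -43.35812224]
gap_far []
door_grip [(array([279.3, 283.9]), 0.85)]
deck []
gap_near [(array([267.1, 263.3]), 0.82), (array([282.9, 286.8]), 0.43)]
[[392.6 278.6]
 [282.3 287. ]
 [329.2 273.9]
 [265.9 269.2]]
dist [ 47.4 -61.8 -28.9] rot [-0.027  0.055  0.071] n 3
-2.75,0.05,-0.31,-0.009,0.018,0.024
-2.74,0.12,-0.36,-0.009,0.018,0.024
-2.73,0.19,-0.41,-0.009,0.018,0.024
```

View pics/w1.png

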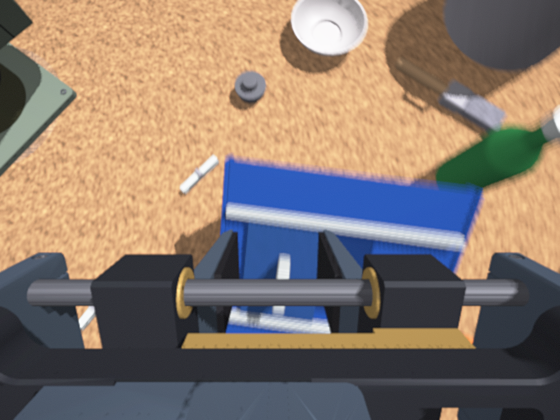

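The wrist view shows the fin at (282,275) between the fingers, and the upper rail running from (228,211) to (463,242). I'll refine the yaw from that.

```bash
python3 - <<'E'
from h import *
S=viewer.grab_frame('scene');T=viewer.grab_frame('top');W=viewer.grab_frame('wrist')
obs=[(T,(0,-70,0),(219.7,160.3)),(S,(0,-70,0),(339,217)),(T,'g',(251,194)),(S,'g',(304,198)),(W,'g',(280,284))]
def f(v):
    Rd=deckR(v[2]);o=[];c=np.array([v[0],v[1],130])
    for F,l,px in obs:
        l=(0,v[3],32) if l=='g' else l
        o+=list(proj(F,c+Rd@np.array(l,float))[0]-px)
    a=proj(W,[c+Rd@np.array([64,y,10.]) for y in(-125,125)]);d=(a[1]-a[0])/np.linalg.norm(a[1]-a[0])
    for q in[(228,211),(463,242)]:
        e=np.array(q)-a[0];o.append((d[0]*e[1]-d[1]*e[0]))
    return o
r=least_squares(f,[595,97,-150,60]);print(r.x,np.round(r.fun,1))
v=r.x;Rd=deckR(v[2]);c=np.array([v[0],v[1],130])
Rt=toolR(Rd);plan(c+Rd@np.array([0,v[3],28+100.]),Rt)
print('then z 10.0')
E
```

```text
[ 604.2158426    94.23672868 -151.33014238   54.12885128] [ 0.6 -0.5 -0.2 -0.  -3.3  1.3 -1.8 -1.   0.2  1.7 -0.4 -0.4]
dist [ 38.1 -55.6 -41.9] rot [-0.053  0.056  0.122] n 2
-3.95,-0.13,0.35,-0.026,0.028,0.061
-3.96,0.1,0.24,-0.026,0.028,0.061
then z 10.0
```

>>> step_arm:
  plan: [-3.95,-0.13,0.35,-0.026,0.028,0.061,-3.96,0.1,0.24,-0.026,0.028,0.061,0,0,2,0,0,0,0,0,2,0,0,0,0,0,0,0,0,0]

```text
time_s: 3.37
ee_pos: [575.8, 30.1, 202.9]
ee_rot: [-179.5, -30.3, 118.4]
force: [-0.9, 0.3, -0.1]
gripper_width: 50.1
gripper_force: 0.0
```

```bash
python3 - <<'E'
from h import *
W=viewer.grab_frame('wrist');save(W,'w2')
print([(np.round(x['location'],1),round(x['score'],2)) for x in viewer.pinpoint('door_grip',W)[:2]])
c=np.array([604.2,94.2,130]);Rd=deckR(-151.3)
print(proj(W,[c+Rd@np.array(l,float) for l in [(0,54.1,32),(0,54.1,43),(22,54.1,43)]]).round(1))
plan(c+Rd@np.array([0,54.1,28.]),toolR(Rd),4)
E
```

```text
[(array([279.6, 237.3]), 0.74)]
[[279.7 233.5]
 [279.7 238.6]
 [279.7 209.4]]
dist [-14.6  26.5 -52. ] rot [-0.001 -0.001 -0.001] n 4
0.0,-0.0,1.5,-0.0,-0.0,-0.0
0.0,-0.0,1.5,-0.0,-0.0,-0.0
0.0,-0.0,1.5,-0.0,-0.0,-0.0
0.0,-0.0,1.5,-0.0,-0.0,-0.0
```

View pics/w2.png

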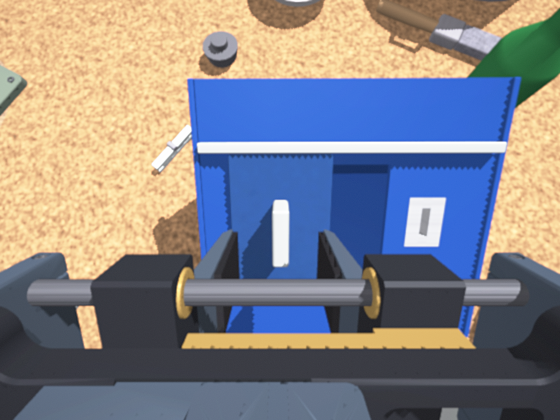

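The fin is centred between the fingers, running from (281,200) to (280,267). The rail lies level, so the yaw is right, and the far gap shows at (425,221). I'll go down and grip.

>>> step_arm:
  plan: [0,0,2,0,0,0,0,0,2,0,0,0,0,0,1.2,0,0,0,0,0,0.8,0,0,0,0,0,0,0,0,0]

```text
time_s: 3.88
ee_pos: [563.7, 55.6, 154.0]
ee_rot: [-179.9, -30.0, 118.6]
force: [0.5, -0.3, 1.0]
gripper_width: 50.4
gripper_force: 0.0
```

>>> step_arm:
  plan: [0,0,0,0,0,0,0,0,0,0,0,0,0,0,0,0,0,0,0,0,0,0,0,0,0,0,0,0,0,0]
  hand: 0.8
  newtons: 15

```text
time_s: 4.3
ee_pos: [564.5, 54.4, 154.2]
ee_rot: [-180.0, -30.0, 118.5]
force: [0.5, 0.7, -0.4]
gripper_width: 19.6
gripper_force: 0.0
```

>>> step_arm:
  plan: [0,0.8,0,0,0,0,0,0.8,0,0,0,0,0,0.8,0,0,0,0,0,0.8,0,0,0,0,0,0.8,0,0,0,0]

```text
time_s: 4.72
ee_pos: [600.4, 74.1, 154.0]
ee_rot: [-179.9, -30.0, 118.5]
force: [-0.0, -2.5, 4.5]
gripper_width: 12.0
gripper_force: 15.0
```

>>> step_arm:
  plan: [0,0.4,0,0,0,0,0,0.3,0,0,0,0,0,0.2,0,0,0,0,0,0.1,0,0,0,0,0,0,0,0,0,0]

```text
time_s: 5.13
ee_pos: [608.9, 78.8, 154.0]
ee_rot: [-180.0, -30.0, 118.5]
force: [0.4, -2.3, 4.2]
gripper_width: 12.2
gripper_force: 15.0
```

>>> step_arm:
  plan: [0,0.3,0,0,0,0,0,0.2,0,0,0,0,0,0,0,0,0,0]

```text
time_s: 5.38
ee_pos: [612.4, 80.6, 154.0]
ee_rot: [-179.9, -30.0, 118.5]
force: [-2.1, -4.4, 6.0]
gripper_width: 11.9
gripper_force: 15.0
```

>>> step_arm:
  plan: [0,0.3,0,0,0,0,0,0.2,0,0,0,0,0,0,0,0,0,0]

```text
time_s: 5.63
ee_pos: [612.5, 80.8, 153.9]
ee_rot: [-179.2, -30.1, 118.4]
force: [-11.2, -10.7, 10.7]
gripper_width: 12.0
gripper_force: 15.0
```

```bash
python3 - <<'E'
from h import *
s=sensors.state();print(s['time_s'],s['ee_pos'],s['force']);p=s['ee_pos']
for c in [np.array([604.2,94.2,130])]:
    print((p-c)@deckR(-151.3))
E
```

```text
5.6333 [612.46559389  80.77292081 153.92223663] [-11.20215614 -10.6816968   10.7175711 ]
[-1.67604811 -0.80213504 28.59068634]
```

The door is at its stop: the force rose to about 12 N and the fin is at y≈0. Release, retract and look.

>>> step_arm:
  plan: [0,-0.3,0,0,0,0,0,0,0,0,0,0,0,0,0,0,0,0]
  hand: 5

```text
time_s: 5.88
ee_pos: [614.4, 82.3, 153.1]
ee_rot: [-179.9, -30.1, 118.5]
force: [-0.0, -1.2, 0.4]
gripper_width: 29.2
gripper_force: 0.0
```

>>> step_arm:
  plan: [0,0,-2,0,0,0,0,0,-3,0,0,0,0,0,-3,0,0,0,-1.5,0,-3,0,0,0,-1.5,0,-3,0,0,0]

```text
time_s: 6.3
ee_pos: [660.9, -2.0, 261.2]
ee_rot: [-180.0, -30.0, 118.6]
force: [0.6, -0.1, -0.3]
gripper_width: 49.9
gripper_force: 0.0
```

```bash
python3 - <<'E'
from h import *
s=sensors.state();print(s['time_s'],s['ee_pos'],s['ee_rot'])
W=viewer.grab_frame('wrist');save(W,'w3');T=viewer.grab_frame('top');save(T,'t3');S=viewer.grab_frame('scene');save(S,'s3')
c=np.array([604.2,94.2,130]);Rd=deckR(-151.3)
for n,F in(('w',W),('t',T),('s',S)):
  for t,l in(('gap_far',(0,-70,0)),('gap_near',(0,70,0)),('door_grip',(0,0,32)),('blade',None),('stopper',None)):
    print(n,t,[(np.round(x['location'],1),round(x['score'],2)) for x in viewer.pinpoint(t,F)[:2]],proj(F,c+Rd@np.array(l,float)).round(1) if l else '')
a=T['img'][150:270,310:450,::-1];b=S['img'][200:290,135:240,::-1]
cv2.imwrite('pics/c3.png',np.hstack([W['img'][60:340,130:560,::-1],np.vstack([cv2.resize(a,(330,280))])]))
E
```

```text
6.3 [660.86565184  -2.03407179 261.16935253] [-179.99648335  -30.00335577  118.63458592]
w gap_far [(array([335.4, 172.8]), 0.96)] [[336.3 171.6]]
w gap_near [(array([214.3, 170.8]), 0.78)] [[211.7 171.7]]
w door_grip [(array([273.2, 178.9]), 0.74), (array([398.2,  99.3]), 0.73)] [[273.7 176. ]]
w blade [] 
w stopper [] 
t gap_far [(array([221. , 161.3]), 0.77)] [[220.3 159.8]]
t gap_near [(array([248. , 205.3]), 0.69)] [[245.6 205.3]]
t door_grip [(array([236.4, 174.8]), 0.83)] [[237.6 177.3]]
t blade [(array([380. , 213.1]), 0.4), (array([232.4, 186.9]), 0.19)] 
t stopper [(array([375.2, 213. ]), 0.9)] 
s gap_far [(array([341.3, 220.6]), 0.63)] [[338.8 217. ]]
s gap_near [(array([300.6, 198.6]), 0.63)] [[300.6 199.8]]
s door_grip [(array([317.7, 204.3]), 0.91), (array([367.8, 180.6]), 0.28)] [[317.  203.5]]
s blade [(array([182.8, 253.3]), 0.67)] 
s stopper [(array([186.3, 258.6]), 0.79)]
```

View pics/c3.png

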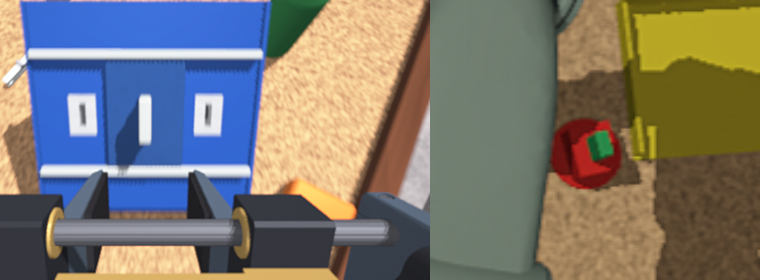

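All clear: both grey blocks show, the near slot at wrist (213,174) and the far at (338,174). The stopper, at top (376,213), holds the green handle turned slightly.

```bash
python3 - <<'E'
from h import *
W=viewer.grab_frame('wrist')
g=cv2.cvtColor(W['img'],cv2.COLOR_RGB2HSV)
m=((g[...,1]<70)&(g[...,2]>120)).astype(np.uint8)
P=[]
for x0 in(213,338):
    k=np.zeros_like(m);k[145:203,x0-24:x0+24]=m[145:203,x0-24:x0+24]
    cs,_=cv2.findContours(k,cv2.RETR_EXTERNAL,cv2.CHAIN_APPROX_NONE);q=max(cs,key=cv2.contourArea)
    M=cv2.moments(q);P.append((M['m10']/M['m00'],M['m01']/M['m00']));print(P[-1],cv2.boundingRect(q),cv2.minAreaRect(q))
def f(v):
    c=np.array([v[0],v[1],130]);return (proj(W,[c+deckR(v[2])@np.array([0,y,0.]) for y in(70,-70)])-P).ravel()
r=least_squares(f,[604,94,-151]);print(r.x,r.fun)
def f2(v): 
    return (proj(W,[np.array(v[:3])+deckR(v[3])@np.array([0,y,0.]) for y in(70,-70)])-P).ravel()
r=least_squares(f2,[604,94,130,-151]);print(r.x,r.fun)
plan(np.array([534,-318,230.]),att([180,0,118.5]))
E
```

```text
(213.3267842149454, 171.85659109991602) (199, 153, 29, 39) ((213.0, 172.0), (38.0, 28.0), 90.0)
(338.3699949315763, 171.8516641324548) (325, 153, 29, 39) ((339.0, 172.0), (38.0, 28.0), 90.0)
[ 605.58052081   94.16181242 -151.48084294] [-0.06328148 -0.00369228  0.06324327 -0.00344788]
[ 605.52103374   94.2664908   129.69173221 -151.48072044] [2.84217094e-14 0.00000000e+00 5.68434189e-14 0.00000000e+00]
dist [-126.2 -315.6  -29.8] rot [-0.002 -0.524  0.001] n 9
-2.25,-2.91,-0.92,-0.0,-0.058,0.0
-2.3,-2.91,-0.78,-0.0,-0.058,0.0
-2.35,-2.91,-0.65,-0.0,-0.058,0.0
-2.38,-2.91,-0.51,-0.0,-0.058,0.0
-2.41,-2.91,-0.37,-0.0,-0.058,0.0
-2.42,-2.91,-0.23,-0.0,-0.058,0.0
-2.43,-2.91,-0.09,-0.0,-0.058,0.0
-2.43,-2.91,0.05,-0.0,-0.058,0.0
-2.43,-2.91,0.19,-0.0,-0.058,0.0
```

>>> step_arm:
  plan: [-2.25,-2.91,-0.92,0,-0.058,0,-2.3,-2.91,-0.78,0,-0.058,0,-2.35,-2.91,-0.65,0,-0.058,0,-2.38,-2.91,-0.51,0,-0.058,0,-2.41,-2.91,-0.37,0,-0.058,0]

```text
time_s: 7.67
ee_pos: [589.3, -179.4, 243.4]
ee_rot: [-179.9, -13.2, 118.6]
force: [0.5, 0.3, 0.4]
gripper_width: 50.0
gripper_force: 0.0
```

>>> step_arm:
  plan: [-2.42,-2.91,-0.23,0,-0.058,0,-2.43,-2.91,-0.09,0,-0.058,0,-2.43,-2.91,0.05,0,-0.058,0,-2.43,-2.91,0.19,0,-0.058,0,0,0,0,0,0,0]

```text
time_s: 8.08
ee_pos: [530.2, -322.1, 230.1]
ee_rot: [-179.7, 0.0, 118.3]
force: [0.3, 1.1, 0.8]
gripper_width: 50.2
gripper_force: 0.0
```

```bash
python3 - <<'E'
from h import *
s=sensors.state();print(s['time_s'],s['ee_pos'],s['ee_rot'])
W=viewer.grab_frame('wrist');save(W,'w4')
for t in('blade','stopper'): print(t,[(np.round(x['location'],1),round(x['score'],2)) for x in viewer.pinpoint(t,W)[:2]])
print(proj(W,[[534,-318,50.],[534,-318,96]]))
E
```

```text
8.0833 [ 530.19426185 -322.07997787  230.06309036] [-1.79736138e+02  3.49888463e-02  1.18319425e+02]
blade [(array([279. , 190.8]), 0.78)]
stopper [(array([279.5, 181.8]), 0.77)]
[[282.51314259 195.17844088]
 [283.05472293 204.91240177]]
```

View pics/w4.png

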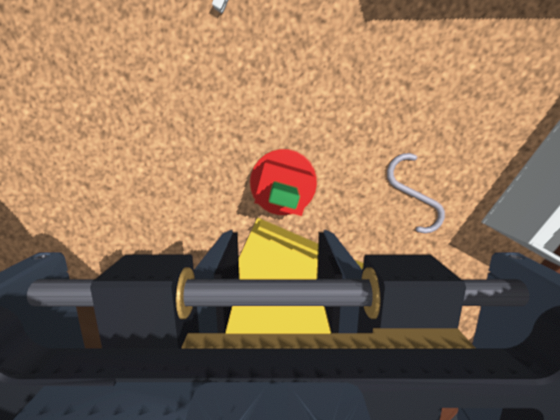

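The handle is at wrist (284,195), its long side turned about 15° from the closing line, so the tool must turn about 75–105°. I'll fit its silhouette.

```bash
cat > fitb.py <<'E'
from h import *
from scipy.optimize import minimize
def fitblade(F,x0,y0,yaw0,z0=50,K=8):
    g=cv2.cvtColor(F['img'],cv2.COLOR_RGB2HSV)
    m=((g[...,0]>45)&(g[...,0]<90)&(g[...,1]>80)&(g[...,2]>25)).astype(np.uint8)
    u=proj(F,[x0,y0,z0+23])[0].astype(int);r=40
    o=u-r;m=m[o[1]:o[1]+2*r,o[0]:o[0]+2*r]
    n,L,st,_=cv2.connectedComponentsWithStats(m);k=1+np.argmax(st[1:,4]);m=(L==k).astype(np.uint8)
    print('green',st[k])
    M=cv2.resize(m,None,fx=K,fy=K,interpolation=cv2.INTER_NEAREST)
    def cost(v):
        a=np.radians(v[2]);Rz=np.array([[np.cos(a),-np.sin(a)],[np.sin(a),np.cos(a)]])
        P=[[*(np.array(v[:2])+Rz@np.array([sx*15,sy*8])),z0+z] for sx in(-1,1) for sy in(-1,1) for z in(0,46)]
        h=cv2.convexHull(((proj(F,P)-o+.5)*K).astype(np.float32)).astype(np.int32)
        I=np.zeros_like(M);cv2.fillPoly(I,[h],1)
        return 1-(I&M).sum()/(I|M).sum()
    best=min((minimize(cost,[x0,y0,yaw0+d],method='Nelder-Mead',options=dict(initial_simplex=np.array([x0,y0,yaw0+d])+np.array([[0,0,0],[6,0,0],[0,6,0],[0,0,10]]))) for d in(-20,0,20)),key=lambda r:r.fun)
    return best.x,best.fun
E
python3 - <<'E'
from fitb import *
s=sensors.state();print(s['qpos'].round(1))
W=viewer.grab_frame('wrist')
Rt=att(s['ee_rot']);# long axis approx tool y turned; find world yaw
d=ray(W,(294,198))[1]-ray(W,(274,192))[1];yaw=np.degrees(np.arctan2(d[1],d[0]));print('yaw0',yaw)
v,e=fitblade(W,534,-318,yaw);print(v,e)
ty=np.degrees(np.arctan2(Rt[1,1],Rt[0,1]));print('tool y dir',ty,'tool x dir',np.degrees(np.arctan2(Rt[1,0],Rt[0,0])))
E
```

```text
[-31.9  22.5  82.9   0.1  74.8 -60.4]
yaw0 12.416569497289302
green [ 26  24  30  26 559]
[ 531.28527542 -312.93615636   17.13546079] 0.15930243489705742
tool y dir 28.506320479076535 tool x dir 118.50623414293263
```

>>> step_arm:
  plan: [0,0,0,0,0,-0.12,0,0,0,0,0,-0.12,0,0,0,0,0,-0.12,0,0,0,0,0,-0.12,0,0,0,0,0,-0.12]

```text
time_s: 8.7
ee_pos: [534.9, -316.8, 229.9]
ee_rot: [180.0, -0.2, 153.4]
force: [0.6, 0.5, 0.2]
gripper_width: 50.3
gripper_force: 0.0
```

>>> step_arm:
  plan: [0,0,0,0,0,-0.12,0,0,0,0,0,-0.12,0,0,1.5,0,0,-0.12,0,0,1.5,0,0,-0.12,0,0,0,0,0,-0.12]

```text
time_s: 9.12
ee_pos: [533.5, -315.9, 196.8]
ee_rot: [179.7, -0.4, -172.2]
force: [-0.4, 0.8, -0.1]
gripper_width: 50.2
gripper_force: 0.0
```

```bash
python3 - <<'E'
from fitb import *
W=viewer.grab_frame('wrist');s=sensors.state();print(s['ee_pos'],s['ee_rot'],s['qpos'].round(1))
save(W,'w5')
v,e=fitblade(W,533,-314,16);print(v,e)
v2,e2=fitblade(viewer.grab_frame('top'),533,-314,16);print(v2,e2)
im=W['img'][:,:,::-1].copy()
a=np.radians(v[2]);c,s_=np.cos(a),np.sin(a)
for z in(50,96):
    P=[[v[0]+c*x-s_*y,v[1]+s_*x+c*y,z] for x,y in((15,8),(-15,8),(-15,-8),(15,-8))]
    cv2.polylines(im,[proj(W,P).round().astype(int)],True,(255,0,255),1)
u=proj(W,[v[0],v[1],70])[0].astype(int)
cv2.imwrite('pics/w5c.png',cv2.resize(im[u[1]-60:u[1]+60,u[0]-60:u[0]+60],None,fx=4,fy=4,interpolation=cv2.INTER_NEAREST))
E
```

```text
[ 533.99812714 -316.32562401  198.06852932] [ 179.75060855   -0.27451711 -172.02765398] [ -31.7   23.7   85.7    0.    70.9 -129.7]
green [ 33  22  18  39 588]
[ 530.69372925 -312.83414835   15.35299009] 0.16259818865573328
green [37 45  7  3 10]
[ 523.21081314 -306.58967367   29.45442512] 0.9134550371872887
```

View pics/w5c.png

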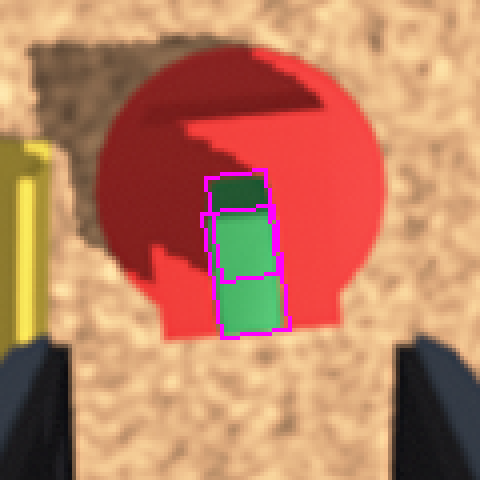

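The fit outlines the handle well at crop (250,255), needing about 8° more turn. Align and go down.

```bash
python3 - <<'E'
from h import *
plan(np.array([531,-312.9,107.]),att([180,0,-164]),4)
E
```

```text
dist [ -3.5   3.9 -92.1] rot [ 0.003 -0.003 -0.15 ] n 4
0.07,0.1,2.3,0.001,-0.001,-0.038
0.06,0.1,2.3,0.001,-0.001,-0.038
0.06,0.11,2.3,0.001,-0.001,-0.038
0.06,0.11,2.3,0.001,-0.001,-0.038
```

>>> step_arm:
  plan: [0.07,0.1,2.3,0.001,-0.001,-0.038,0.06,0.1,2.3,0.001,-0.001,-0.038,0.06,0.11,2.3,0.001,-0.001,-0.038,0.06,0.11,2.3,0.001,-0.001,-0.038,0,0,0,0,0,0]

```text
time_s: 9.63
ee_pos: [528.6, -312.1, 103.9]
ee_rot: [179.8, -0.2, -164.1]
force: [-1.2, 0.2, 0.1]
gripper_width: 50.1
gripper_force: 0.0
```

>>> step_arm:
  plan: [0,0,1.5,0,0,0,0,0,1.2,0,0,0,0,0,0.3,0,0,0,0,0,0,0,0,0,0,0,0,0,0,0]

```text
time_s: 10.05
ee_pos: [531.5, -314.8, 79.2]
ee_rot: [-179.8, 0.2, -164.0]
force: [0.3, 0.3, 0.7]
gripper_width: 50.2
gripper_force: 0.0
```

```bash
python3 - <<'E'
from fitb import *
s=sensors.state();print(s['time_s'],s['ee_pos'],s['ee_rot'],s['force'])
v,e=fitblade(viewer.grab_frame('wrist'),531,-313,16);print(v,e)
E
```

```text
10.05 [ 531.50605733 -314.7515306    79.2436751 ] [-1.79770092e+02  1.77967249e-01 -1.64029316e+02] [0.34284    0.26828123 0.69900463]
green [  28    7   29   52 1349]
[ 532.57785592 -312.63863418   13.05328097] 0.358250322234557
```

>>> step_arm:
  plan: [0,0,0,0,0,0,0,0,0,0,0,0,0,0,0,0,0,0,0,0,0,0,0,0,0,0,0,0,0,0]
  hand: 1.2
  newtons: 15

```text
time_s: 10.52
ee_pos: [530.5, -314.5, 78.1]
ee_rot: [-179.8, 0.1, -164.0]
force: [-0.5, 0.0, 0.2]
gripper_width: 19.6
gripper_force: 0.2
```

>>> step_arm:
  plan: [0,0,0,0,0,0,0,0,0,0,0,0,0,0,0,0,0,0,0,0,0,0,0,0]
  newtons: 30

```text
time_s: 10.85
ee_pos: [530.3, -314.0, 78.0]
ee_rot: [-179.9, 0.1, -164.0]
force: [-1.2, 3.3, 1.7]
gripper_width: 16.0
gripper_force: 30.0
```

```bash
python3 - <<'E'
from h import *
s=sensors.state();print(s['time_s'],s['ee_pos'],s['ee_rot'],s['force'],s['torque'])
W=viewer.grab_frame('wrist');save(W,'w6');cv2.imwrite('pics/w6c.png',cv2.resize(W['img'][180:340,180:380,::-1],None,fx=3,fy=3))
E
```

```text
10.85 [ 530.25150186 -314.04150303   77.95652191] [-1.79912896e+02  7.75071387e-02 -1.63987711e+02] [-1.24194585  3.2754627   1.70916633] [ 0.51026766  0.21880138 -0.05666332]
```

View pics/w6c.png

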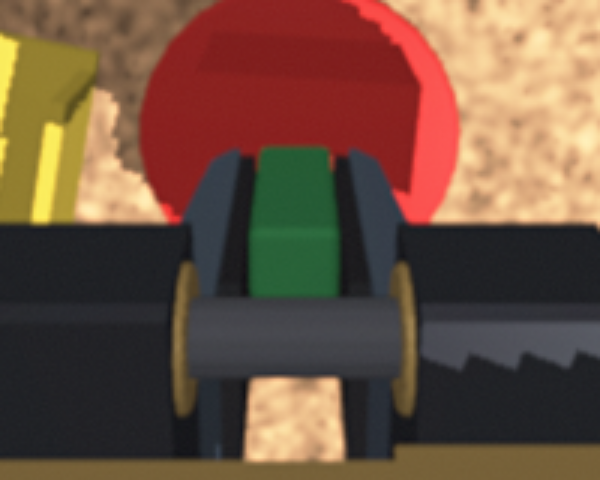

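The handle sits squarely between the pads (16.0 mm). Its +x top edge shows at about wrist (278,256), which gives the in-hand x offset.

```bash
python3 - <<'E'
from h import *
W=viewer.grab_frame('wrist');s=sensors.state();p=s['ee_pos'];Rt=att(s['ee_rot'])
for px,z in (((278,256),96),((278,229.3),50)):
    o,d=ray(W,px);q=o+d*(z-o[2])/d[2];print(q,(q-p)@Rt)
# edge row by gradient
g=W['img'][200:300,272:286].astype(float).mean(1)[:,1];print([(200+i,int(x)) for i,x in enumerate(g) if 22<i<80])
E
```

```text
[ 516.97155869 -318.00609001   96.        ] [ 13.86374668  -0.13845923 -18.05389999]
[ 518.50950757 -317.58540361   50.        ] [12.33433279 -0.08325392 27.94827506]
[(223, 32), (224, 32), (225, 32), (226, 31), (227, 35), (228, 56), (229, 82), (230, 91), (231, 91), (232, 91), (233, 91), (234, 91), (235, 91), (236, 91), (237, 91), (238, 91), (239, 91), (240, 91), (241, 91), (242, 91), (243, 91), (244, 91), (245, 91), (246, 91), (247, 91), (248, 91), (249, 91), (250, 91), (251, 91), (252, 91), (253, 91), (254, 91), (255, 96), (256, 103), (257, 107), (258, 106), (259, 102), (260, 99), (261, 98), (262, 97), (263, 98), (264, 97), (265, 98), (266, 98), (267, 98), (268, 97), (269, 98), (270, 98), (271, 97), (272, 97), (273, 97), (274, 97), (275, 97), (276, 98), (277, 96), (278, 85), (279, 68)]
```

Blade in the tool: x ≈ -1.7, shoulder 28 mm ahead. Lift, then plan to the near gap.

>>> step_arm:
  plan: [0,0,-1.5,0,0,0,0,0,-2.5,0,0,0,0,0,-3,0,0,0,0,0,-3,0,0,0,0,0,-2,0,0,0]

```text
time_s: 11.37
ee_pos: [531.2, -315.4, 200.8]
ee_rot: [-179.6, 0.2, -164.0]
force: [0.3, 0.2, -0.3]
gripper_width: 16.0
gripper_force: 30.0
```

```bash
cat >> h.py <<'E'
C=np.array([605.5,94.2,130.]);RD=deckR(-151.48)
def tgt(l): return C+RD@np.array(l,float)
E
python3 - <<'E'
from h import *
s=sensors.state();print(s['time_s'],s['gripper_width'],s['qpos'].round(0))
plan(tgt([1.7,70,100]),toolR(RD),14)
E
```

```text
11.3667 15.988003658127349 [ -32.   23.   87.   -0.   70. -138.]
dist [ 36.  333.5  16.6] rot [-0.356  0.449  1.319] n 14
-0.91,2.22,-0.13,-0.025,0.032,0.094
-0.69,2.3,-0.1,-0.025,0.032,0.094
-0.47,2.35,-0.06,-0.025,0.032,0.094
-0.24,2.39,-0.01,-0.025,0.032,0.094
-0.02,2.4,0.05,-0.025,0.032,0.094
0.21,2.39,0.11,-0.025,0.032,0.094
0.42,2.35,0.18,-0.025,0.032,0.094
0.64,2.3,0.26,-0.025,0.032,0.094
0.84,2.22,0.34,-0.025,0.032,0.094
1.03,2.12,0.43,-0.025,0.032,0.094
1.21,2.01,0.51,-0.025,0.032,0.094
1.38,1.87,0.61,-0.025,0.032,0.094
1.53,1.72,0.7,-0.025,0.032,0.094
1.66,1.55,0.79,-0.025,0.032,0.094
```

>>> step_arm:
  plan: [-0.91,2.22,-0.13,-0.025,0.032,0.094,-0.69,2.3,-0.1,-0.025,0.032,0.094,-0.47,2.35,-0.06,-0.025,0.032,0.094,-0.24,2.39,-0.01,-0.025,0.032,0.094,-0.02,2.4,0.05,-0.025,0.032,0.094]

```text
time_s: 11.78
ee_pos: [543.6, -194.5, 204.2]
ee_rot: [175.3, -10.4, 169.2]
force: [-0.2, 0.8, -1.2]
gripper_width: 15.8
gripper_force: 30.0
```

>>> step_arm:
  plan: [0.21,2.39,0.11,-0.025,0.032,0.094,0.42,2.35,0.18,-0.025,0.032,0.094,0.64,2.3,0.26,-0.025,0.032,0.094,0.84,2.22,0.34,-0.025,0.032,0.094,1.03,2.12,0.43,-0.025,0.032,0.094]

```text
time_s: 12.2
ee_pos: [556.5, -75.4, 209.7]
ee_rot: [175.7, -21.8, 142.0]
force: [0.5, -0.4, -0.5]
gripper_width: 15.8
gripper_force: 30.0
```

>>> step_arm:
  plan: [1.21,2.01,0.51,-0.025,0.032,0.094,1.38,1.87,0.61,-0.025,0.032,0.094,1.53,1.72,0.7,-0.025,0.032,0.094,1.66,1.55,0.79,-0.025,0.032,0.094,0,0,0,0,0,0]

```text
time_s: 12.62
ee_pos: [565.9, 21.6, 214.0]
ee_rot: [-179.6, -30.1, 118.6]
force: [-0.9, -0.6, -1.7]
gripper_width: 15.8
gripper_force: 30.0
```

```bash
python3 - <<'E'
from h import *
W=viewer.grab_frame('wrist')
s=sensors.state();print(s['time_s'],s['ee_rot'],s['qpos'].round(0),(s['ee_pos']-C)@RD)
plan(tgt([1.7,70,80]),toolR(RD),2)
save(W,'w7');im=W['img'][:,:,::-1].copy()
for l in[(0,70,0),(0,-70,0)]:
    P=[np.array(l)+[a,b,0] for a,b in((13,3.75),(-13,3.75),(-13,-3.75),(13,-3.75))]
    cv2.polylines(im,[proj(W,[tgt(q) for q in P]).round().astype(int)],True,(255,0,255),1)
cv2.imwrite('pics/w7c.png',cv2.resize(im[130:330,180:460],None,fx=2.8,fy=2.8,interpolation=cv2.INTER_NEAREST))
E
```

```text
12.6667 [-179.66845706  -29.97121828  118.74159724] [-12.  28.  83.  22.  90. -45.] [ 1.89147287 70.31570186 95.90721512]
dist [ -3.4   7.  -13.9] rot [-0.008  0.001  0.003] n 2
-0.01,0.02,0.8,-0.004,0.0,0.002
-0.01,0.02,0.8,-0.004,0.0,0.002
```

View pics/w7c.png

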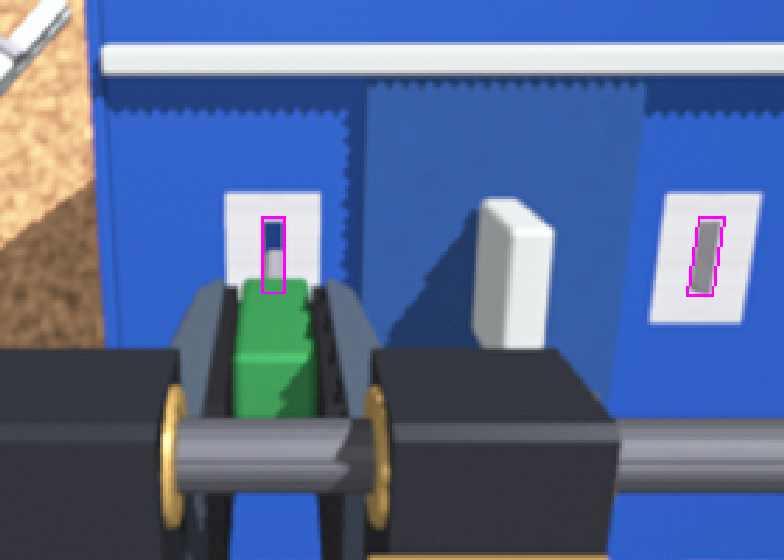

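The predicted slot outlines match both mouths: near at crop (273,255), far at (706,255). The blade tip is lined up over the near one. Insert gently.

>>> step_arm:
  plan: [-0.01,0.02,0.8,-0.004,0,0.002,-0.01,0.02,0.8,-0.004,0,0.002,0,0,0.6,0,0,0,0,0,0,0,0,0]

```text
time_s: 13.0
ee_pos: [559.7, 29.2, 194.1]
ee_rot: [-179.9, -30.1, 118.3]
force: [-0.1, -1.0, -1.5]
gripper_width: 15.6
gripper_force: 30.0
```

>>> step_arm:
  plan: [0,0,0.3,0,0,0,0,0,0.3,0,0,0,0,0,0.3,0,0,0,0,0,0,0,0,0]

```text
time_s: 13.33
ee_pos: [558.4, 33.3, 187.4]
ee_rot: [-180.0, -30.1, 118.4]
force: [-0.6, -0.6, -0.4]
gripper_width: 15.7
gripper_force: 30.0
```

```bash
python3 - <<'E'
from h import *
s=sensors.state();print(s['time_s'],s['ee_rot'],(s['ee_pos']-C)@RD,s['force']@RD,s['torque'])
E
```

```text
13.3333 [-179.97398451  -30.05860524  118.36092386] [ 1.83194598 70.45078535 65.2226388 ] [-0.45184202  0.78994941 -0.22474432] [-0.37155171 -0.19544696  0.07933569]
```

>>> step_arm:
  plan: [0,0.02,0.3,0,0,0,0,0.02,0.3,0,0,0,0,0,0.2,0,0,0,0,0,0,0,0,0]

```text
time_s: 13.67
ee_pos: [556.9, 37.1, 180.5]
ee_rot: [-180.0, -30.1, 118.4]
force: [0.6, 0.8, -0.3]
gripper_width: 15.9
gripper_force: 30.0
```

>>> step_arm:
  plan: [0,0,0.2,0,0,0,0,0,0.2,0,0,0,0,0,0.2,0,0,0,0,0,0,0,0,0]

```text
time_s: 14.0
ee_pos: [555.4, 39.7, 175.3]
ee_rot: [-180.0, -30.1, 118.4]
force: [-0.5, 0.3, -0.7]
gripper_width: 16.0
gripper_force: 30.0
```

```bash
python3 - <<'E'
from h import *
s=sensors.state();print(s['time_s'],s['ee_rot'],(s['ee_pos']-C)@RD,s['force']@RD,s['torque'])
E
```

```text
14.0 [-179.97293886  -30.05838173  118.36134899] [ 1.90009197 70.01067754 51.26707537] [ 0.13589579  0.25633056 -0.82995897] [-0.34304184 -0.16555157 -0.06705096]
```

>>> step_arm:
  plan: [0,0,0.2,0,0,0,0,0,0.2,0,0,0,0,0,0.2,0,0,0,0,0,0,0,0,0]

```text
time_s: 14.33
ee_pos: [554.0, 42.4, 170.1]
ee_rot: [-180.0, -30.1, 118.4]
force: [0.0, 0.0, -0.8]
gripper_width: 15.8
gripper_force: 30.0
```

>>> step_arm:
  plan: [0,0,0.2,0,0,0,0,0,0.2,0,0,0,0,0,0.1,0,0,0,0,0,0,0,0,0]

```text
time_s: 14.67
ee_pos: [552.9, 44.5, 165.9]
ee_rot: [-180.0, -30.1, 118.4]
force: [0.4, 0.6, -1.0]
gripper_width: 16.2
gripper_force: 30.0
```

```bash
python3 - <<'E'
from h import *
s=sensors.state();print(s['time_s'],s['ee_rot'],(s['ee_pos']-C)@RD,s['force']@RD,s['torque'])
E
```

```text
14.6667 [-179.9870764   -30.05401614  118.36634603] [ 1.90946082 69.92041757 40.40407455] [-0.14222893 -0.63284127 -1.01846285] [-0.3159685  -0.09834479  0.02101505]
```

It is past 16 mm with no resistance, so the near gap is clear. Push home.

>>> step_arm:
  plan: [0,0,0.3,0,0,0,0,0,0.3,0,0,0,0,0,0.3,0,0,0,0,0,0,0,0,0]

```text
time_s: 15.0
ee_pos: [550.5, 48.7, 157.8]
ee_rot: [-179.9, -30.1, 118.4]
force: [-0.5, 0.2, -1.2]
gripper_width: 15.7
gripper_force: 30.0
```

>>> step_arm:
  plan: [0,0,0.2,0,0,0,0,0,0.1,0,0,0,0,0,0.1,0,0,0,0,0,0,0,0,0]

```text
time_s: 15.33
ee_pos: [550.1, 50.0, 155.2]
ee_rot: [180.0, -30.0, 118.4]
force: [0.3, -0.8, 1.4]
gripper_width: 15.8
gripper_force: 30.0
```

```bash
python3 - <<'E'
from h import *
s=sensors.state();print(s['time_s'],s['ee_rot'],(s['ee_pos']-C)@RD,s['force']@RD,s['torque'])
E
```

```text
15.3333 [179.96628714 -30.01819286 118.38793563] [ 1.87986632 69.74796964 28.00463843] [-0.06469981  0.11908218  1.67951449] [-0.40606764 -0.11339911  0.01239259]
```

>>> step_arm:
  plan: [0,0,0.1,0,0,0,0,0,0.1,0,0,0,0,0,0,0,0,0]

```text
time_s: 15.58
ee_pos: [550.1, 50.1, 155.1]
ee_rot: [179.9, -29.9, 118.5]
force: [-0.3, -6.0, 9.6]
gripper_width: 15.9
gripper_force: 30.0
```

>>> step_arm:
  plan: [0,0,0,0,0,0,0,0,0,0,0,0,0,0,0,0,0,0]
  hand: 3.4

```text
time_s: 15.83
ee_pos: [549.5, 51.2, 153.0]
ee_rot: [180.0, -30.1, 118.4]
force: [-0.1, 0.0, -0.5]
gripper_width: 32.1
gripper_force: 0.0
```

```bash
python3 - <<'E'
from h import *
s=sensors.state();print(s['time_s'],s['ee_rot'],(s['ee_pos']-C)@RD,s['force']@RD,s['torque'],s['gripper_width'])
E
```

```text
15.8333 [179.99833187 -30.05564758 118.36430292] [ 1.91787391 69.78398679 25.4243385 ] [-0.18557003  0.08266492 -0.50703238] [-0.32986053 -0.05639123  0.05161769] 32.115820964394125
```

Seated at 11 N and free of the fingers. Withdraw and look.

>>> step_arm:
  plan: [0,0,-1,0,0,0,0,0,-2,0,0,0,0,0,-3,0,0,0,-1.5,0,-3,0,0,0,-1.5,0,-3,0,0,0]

```text
time_s: 16.25
ee_pos: [590.7, -25.2, 244.1]
ee_rot: [179.9, -30.0, 118.5]
force: [1.3, 0.7, -0.1]
gripper_width: 33.7
gripper_force: 0.0
```

>>> step_arm:
  plan: [0,0,0,0,0,0,0,0,0,0,0,0,0,0,0,0,0,0]

```text
time_s: 16.5
ee_pos: [590.0, -24.5, 241.7]
ee_rot: [-180.0, -30.1, 118.3]
force: [-1.0, 1.3, -0.2]
gripper_width: 33.9
gripper_force: 0.0
```

```bash
python3 - <<'E'
from h import *
W=viewer.grab_frame('wrist');s=sensors.state();print(s['time_s'],s['force'],s['qvel'].round(2))
im=W['img'][:,:,::-1].copy()
for z in(0,46): cv2.polylines(im,[proj(W,[tgt((a,70+b,z)) for a,b in((15,8),(-15,8),(-15,-8),(15,-8))]).round().astype(int)],True,(255,0,255),1)
cv2.imwrite('pics/w8.png',im)
E
```

```text
16.55 [ 0.37249558  0.03336498 -0.78904474] [ 0.47 -0.03  0.69  0.07 -0.03 -0.04]
```

View pics/w8.png

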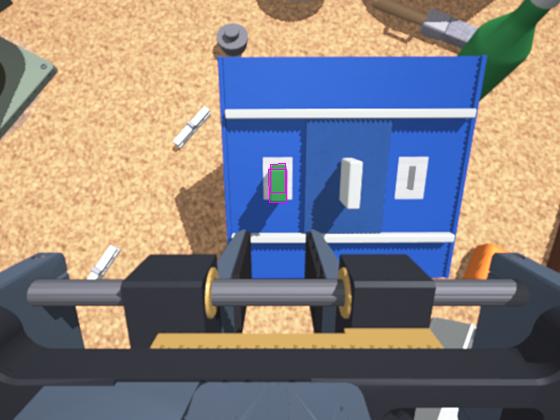

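The handle at (278,183) matches the predicted seated outline, the door is centred between the gaps, and the gripper is clear. Handing in.

```bash
python3 -c "
from workcell import env
print(env.job_done())"
```

```text
the job is handed in; nothing more can be done
None
```

The job is handed in (no verdict came back): door shut; blade pushed fully home in the near gap and released; it met no resistance past 16 mm, so I took that gap as clear and never tried the far one.

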